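# Clear the shutter line and hold the shutter key turned

### The arm

A 7-joint arm with a two-finger parallel gripper is mounted at the origin on the work surface. World frame = base frame: x ahead of the robot, y to its left, z up, the work surface at z = 0. Lengths are in mm, angles in rad, forces in N, time in s.
With the tool pointing down it reaches from about 400 to 875 mm from the base axis. Payload 4.4 kg.
Tool frame: the origin (TCP) lies at the centre of the arm's flange, where the gripper is bolted on; the fingertips stand 173 mm ahead of it and the grasp point (between the pads) lies 155 mm ahead of it; z points along the fingers, y is the direction in which the jaws open and shut (so a half turn about z gives the same grasp; the last joint's range is limited). The gripper opens to 85 mm and grips with 20 to 120 N. Pads are 22 mm wide; open, the fingers measure 114 mm over their backs; the gripper's body (76 mm by 85 mm) begins 54 mm behind the grasp point. The pads swing forward as they close: fully open they stand 13 mm farther back than shut.
Start: joints at [1.143, 0.628, 0.038, 1.517, -0.027, 0.996, -0.02], TCP at [230.094, -607.924, 404.713] pointing down, gripper open.
Joint ranges: [-3.06, 3.06], [-0.37, 2.12], [-1.25, 1.32], [0.18, 2.47], [-1.1, 4.24], [0.23, 1.98], [-2.94, 2.94]. Speed limits (rad/s): [2.57, 2.57, 3.14, 3.14, 3.14, 3.14, 3.14].

### API

Orientations are given as [roll, pitch, yaw] about the fixed x, y, z axes, in that order (R = Rz(yaw) Ry(pitch) Rx(roll)).
In Python, from cell import * gives the robot as it stands. The module is installed in compiled form; this text tells all that it offers.
- The arm moves only by the shell command python3 -m jog 'ROWS'. ROWS is JSON, one flat list of numbers, 5 for each row, row after row: the shift along the tool's x, y, z in mm, then the turn about the tool's z in degrees, then the finger opening in mm, from 0 to 85.4. A call has 1 to 20 rows; each row is the pose to reach, as a shift and turn from the pose commanded when the call began, along the tool's axes at that moment; what a row does not reach only later rows make up. A row lasts 1/12 s, in which the tool goes at most 41.7 mm and 7.16 degrees, less where a joint would pass 70% of its speed; a pose out of reach is approached as far as the arm can. A call with a gripper value outside its range is refused whole. The fingers move at their own pace and stop on an object; the grip force is fixed at half the most. Time passes only in rows, so rows that repeat a pose let the fingers close. It gives the time, the measured TCP pose, the force and the opening at its end, in the units of the state.
- read_state(): the state, without advancing time (a new reading comes with each control period).
- get_image(name): name is "scene" or "top" or "wrist"; returns (picture, depth): 400x640x3 uint8, blue, green, red; 400x640 float32, mm along the optical axis (not along the pixel's ray), 0 where there is no reading.
- camera_params(name): a dict with "K" (3x3 intrinsics, pixels), "dist_coeffs" ([k1, k2, p1, p2, k3] as OpenCV has them; the pictures are not rectified), "T" (4x4, takes a point from camera to world coordinates). Camera axes: x right, y up, looking along -z (the intrinsics and any distortion apply to the point x, -y, -z); pixel columns grow to the right and rows downward; lengths in mm; the calibration is good to about 2 mm. A picture is of the moment at which its call begins: read the wrist's pose just before it. camera_params takes no time and is no camera call; for the wrist camera it gives the pose at the moment of the call.
- finish_job(): hands the job in, once; it reports no verdict.
The state is a dict: "clock": time; "qpos": joint angles; "qd": joint speeds; "tau": joint torques, N m; "eef_pos": TCP position; "tool_rot": TCP orientation; "force": force on the tool from outside, world axes, zero at the start; "torque": the same for the moment, N m; "width": finger opening in mm.
Only numpy, scipy, OpenCV 4.12 (cv2) and the standard library are available. Lean on these libraries where they do the work, as an engineer would, in place of code of your own. Each camera call takes 0.05 s, during which the arm holds its last target.

### The job

Closing up: the little tool caddy is standing where the counter shutter comes down, so first hang it by its handle on the two-pronged hook stand and let go of it. Then take the shutter key from its rest, push it fully home in the key switch on top of the control box, working it past the sticky pins, turn it a quarter turn clockwise (seen from above) to its stop and hold it there against the return spring: finish still gripping the key, turned. Keep the caddy upright and leave the case, jar, pump and tire lever alone.

Things in the scene. Friction and masses are not known exactly. Their poses are not given: they have to be found in the camera images.
- caddy_bar (a point): Middle of the tool caddy's handle bar, on the bar's axis, 130 mm above the underside; z up. The bar, 10 mm thick, runs level along caddy y: 106 mm clear between its uprights, 65 mm clear above the tray. Same either way round.
- caddy: Bare-metal open tool caddy (loose, 0.2 to 0.45 kg): tray 75 (x) x 125 (y) x 60 high with a fixed steel arch handle over its middle, standing on the dark shutter landing strip on the counter. Origin at the centre of its underside; axes as for caddy_bar.
- hookstand: Dark steel hook stand, bolted down. Two parallel prongs (y = +32 and -32, 8 thick, nothing between them) point along its -x. Origin on the counter right below hook_seat, z up. Uprights at x = +68, 182 high; base plate 6 thick from x = +20 to +110.
- hook_seat (a point): Midway between the prongs, level with the top of their level part, 170 mm above the counter; axes of hookstand. Level from x = -18 to +12; in front the tips turn up to 18 mm above this point, ending at x = -34; behind, the prongs rise gently 12 mm to the uprights. A bar lying across both prongs along y has its axis 5 mm above this point.
- key_bow (a point): Centre of the key's black plastic bow, 30 (x) x 8 (y) x 32 high: pinch its flat faces, across key y. The shoulder is 29.5 mm and the blade's end 60 mm below this point. Key z up. Same either way round.
- key_shoulder (a point): Centre of the underside of the key's shoulder, where the blade begins; axes of the key. It meets keyhole when the key is fully home.
- key: Shutter key (loose, 50 g) standing blade down in the slot of a fixed plywood block (60 x 46, 34 high). Flat steel blade 14 (x) x 5 (y), 30.5 long, round nose. Origin at the blade's end; axes as for key_bow.
- keyhole (a point): Mouth of the keyway in the brass face on top of the grey fixed control box (110 x 110 x 70 high); z up, axes of the box. At rest the keyway, 15.5 (x) x 6.5 (y), 2 mm bevelled mouth, 36 deep, runs along x. Two spring pins stick into it from the sides 12 and 22 mm down: each takes a push of 5 to 15 N to pass, less if wiggled.
- keyswitch (a joint): Angle of the key switch: 0 at rest, grows clockwise seen from above, stop at 1.5 rad (a quarter turn). A return spring (0.02 N m at rest, 0.08 at the stop) carries it back to 0 when let go. The key has about 0.1 rad of play in the keyway.
- case_center (a point): Centre of the closed black hard-shell kit case, 100 x 160 x 64: leave alone.
- jar_center (a point): Centre of the capped glass jar, 64 across, 100 tall: leave alone.
- pump_center (a point): Middle of the blue aluminium mini pump, about 240 long, 22 thick, lying along its x: leave alone.
- tirelever: White plastic tire lever lying flat, 120 (x) x 18 x 6: leave alone.
Things that resemble listed ones, but are neither listed nor needed, are in the scene too. What is shaped like the caddy but blue is not meant.

How it is judged:
By the outcome, as a careful person would: the job done as asked, in the order asked, and still so for the second after the job is handed in, while the arm keeps its last pose, push and grip.
It also fails if it takes over 67 s, if anything falls off the work surface, if the arm or the gripper's body presses on something with over 40 N, if the wrist force passes 120 N, or if a joint passes its speed limit or range.

## Working session

There is one attempt and no reset: what is moved stays moved. The work goes in short steps, Python scripts to look and compute and a shell command to move; the robot and the scene stay as the last step left them, time stands still between calls to the robot, and variables do not carry over. Pictures are saved under pics/ and viewed, and the job is handed in when it is done.

```bash
mkdir -p pics; cat > h.py <<'E'
from cell import *
import numpy as np, cv2
from scipy.spatial.transform import Rotation as Ro
def shot(n,name):
    p=camera_params(n); im,d=get_image(n); cv2.imwrite(f'pics/{name}.png',im); np.savez(f'pics/{name}.npz',im=im,d=d,**{k:np.array(v) for k,v in p.items()}); return im,d,p
def load(name):
    z=np.load(f'pics/{name}.npz'); return z
def ray(z,u,v):
    q=cv2.undistortPoints(np.array([[[u,v]]],float),z['K'],z['dist_coeffs'])[0,0]
    return np.array([q[0],-q[1],-1.])
def pix(z,u,v,zw=None):
    r=ray(z,u,v);T=z['T']
    if zw is None:
        d=np.median(z['d'][int(v)-1:int(v)+2,int(u)-1:int(u)+2]); return (T[:3,:3]@(r*d)+T[:3,3]).round(1)
    w=T[:3,:3]@r; return (T[:3,3]+w*(zw-T[2,3])/w[2]).round(1)
def proj(z,P):
    T=z['T'];c=T[:3,:3].T@(np.array(P,float)-T[:3,3]);c=np.array([c[0],-c[1],-c[2]])
    return cv2.projectPoints(c.reshape(1,1,3),np.zeros(3),np.zeros(3),z['K'],z['dist_coeffs'])[0].ravel().round(1)
def crop(name,u0,v0,u1,v1,s,out):
    im=load(name)['im'][v0:v1,u0:u1]; cv2.imwrite(f'pics/{out}.png',cv2.resize(im,None,fx=s,fy=s,interpolation=cv2.INTER_CUBIC))
E
python3 - <<'E'
from h import *
s=read_state();print(s)
for n in('scene','top','wrist'):
    im,d,p=shot(n,n+'0');print(n,p['K'][0][0],np.array(p['T']).round(2).tolist())
E
```

```text
{'clock': 0.0, 'qpos': array([ 1.14320958,  0.6293146 ,  0.03838941,  1.51839562, -0.02702016,
        0.99629416, -0.01996738]), 'qd': array([ 0.0017747 , -0.00050638, -0.00095913,  0.00063966, -0.00049817,
        0.00089071, -0.00066799]), 'tau': array([ 8.07109936e-04, -5.63404942e+01,  1.22665409e+00, -1.93449157e+01,
        1.10965379e-02,  1.06892953e-02,  1.06839704e-05]), 'eef_pos': array([ 230.01287951, -607.61312003,  403.79941022]), 'tool_rot': array([-3.13969668e+00, -2.38645787e-05,  3.61850249e-01]), 'force': array([0.32292404, 0.28575985, 0.07192691]), 'torque': array([-0.02834498, -0.03595145, -0.01359336]), 'width': 85.4129302429808}
scene 484.1497564548708 [[0.59, -0.54, 0.6, 1227.62], [0.81, 0.39, -0.45, -535.15], [0.01, 0.75, 0.67, 892.12], [0.0, 0.0, 0.0, 1.0]]
top 437.3140108834704 [[-0.03, 0.99, -0.12, 383.45], [-1.0, -0.03, -0.02, -0.11], [-0.02, 0.12, 0.99, 1307.72], [0.0, 0.0, 0.0, 1.0]]
wrist 339.57600095245834 [[0.35, 0.89, 0.28, 301.18], [-0.94, 0.34, 0.1, -579.92], [-0.0, -0.3, 0.96, 373.21], [0.0, 0.0, 0.0, 1.0]]
```

View pics/scene0.png

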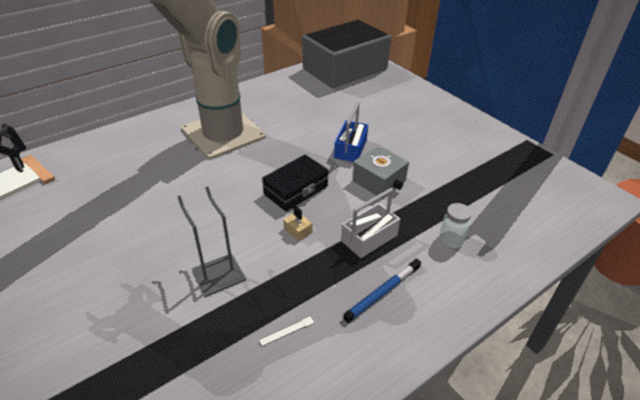

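View pics/top0.png

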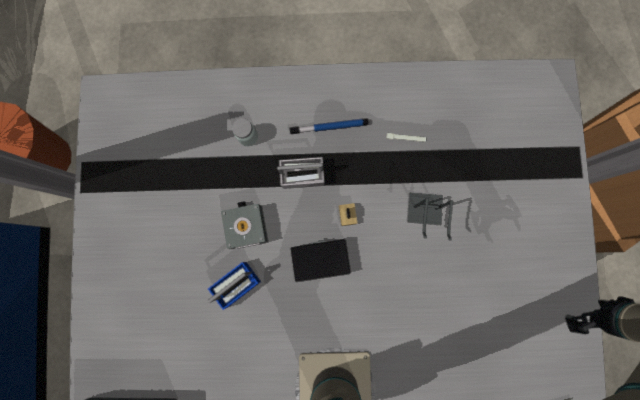

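View pics/wrist0.png

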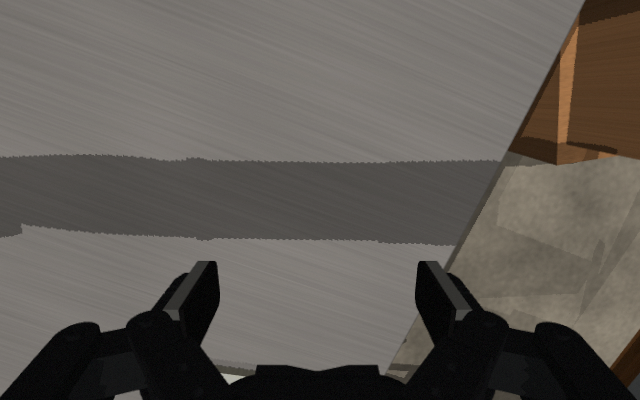

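The silver caddy stands on the dark strip, at top (302,172) and scene (370,230). The blue lookalike is at top (235,286). The key in its block is at top (348,214), the control box at (242,226) and the hook stand at (425,210).

```bash
python3 - <<'E'
from h import *
crop('top0',200,110,480,310,2.8,'c1')
crop('scene0',170,90,430,300,3,'c2')
crop('top0',262,140,382,240,6.5,'c3')
crop('top0',380,170,500,260,6.5,'c4')
E
```

```text
(no output)
```

View pics/c1.png

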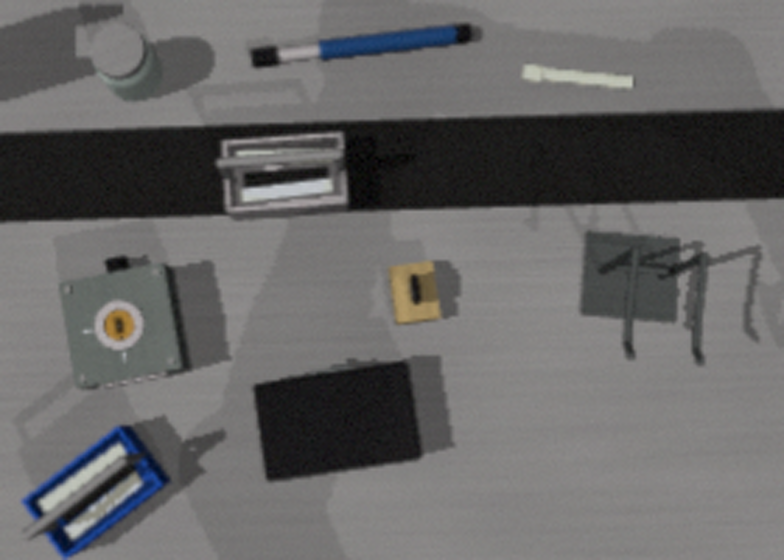

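View pics/c2.png

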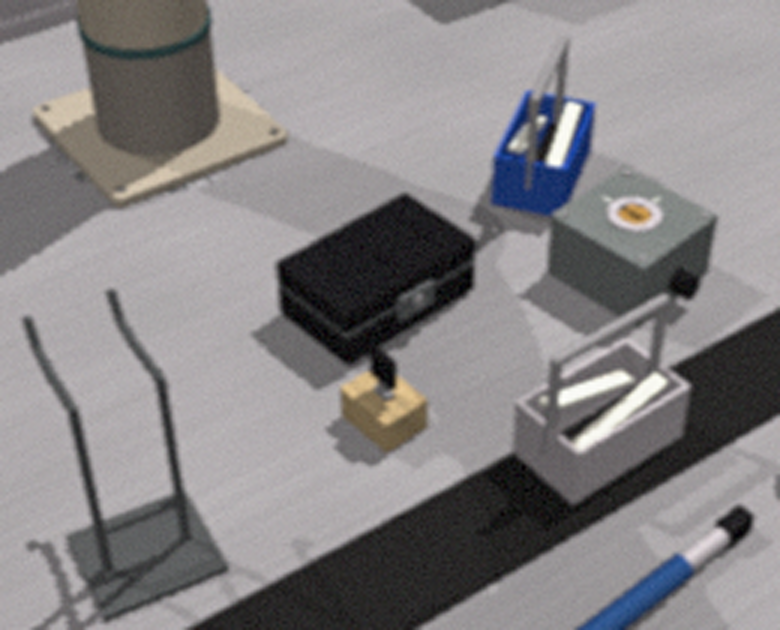

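View pics/c3.png

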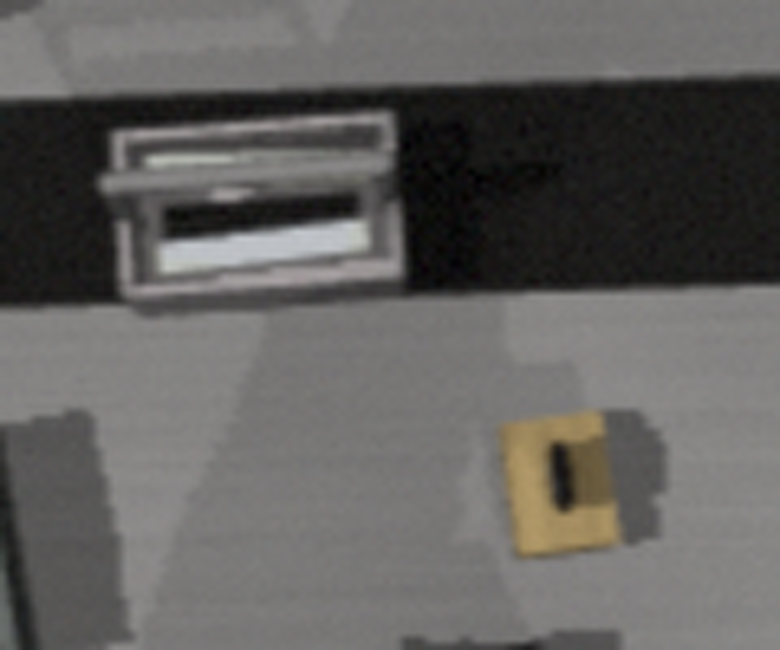

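View pics/c4.png

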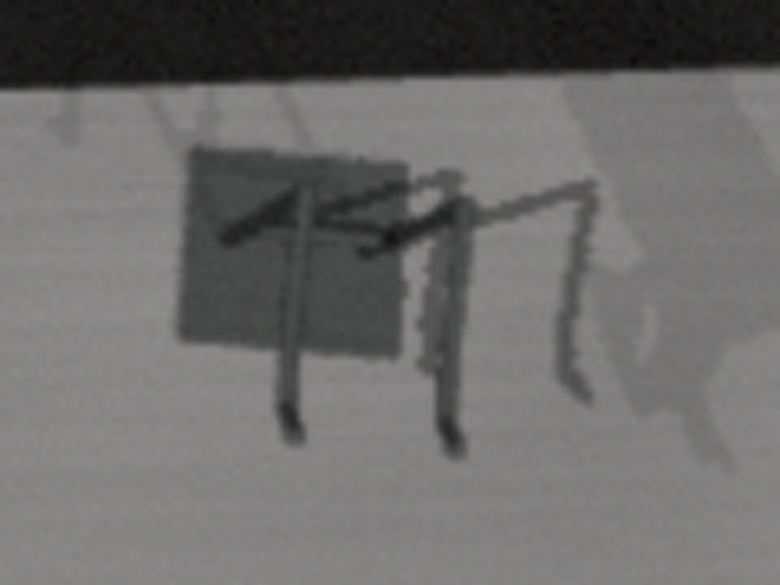

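```bash
python3 - <<'E'
from h import *
z=load('top0')
P=lambda n,u,v,h:print(n,pix(z,u,v,h),pix(z,u,v))
P('barL',278.2,168.3,135);P('barR',322.3,164.6,135)
print('mid',pix(z,300.2,166.5,135))
for n,(u,v) in dict(TL=(116,131),TR=(393,117),BR=(402,275),BL=(125,295)).items(): P('tray'+n,262+u/6.5,140+v/6.5,60)
P('bow',348.6,213.4,79)
P('bowtop',262+562/6.5,140+443/6.5,79);P('bowbot',262+568/6.5,140+508/6.5,79)
for n,(u,v) in dict(TL=(503,424),TR=(603,412),BR=(620,540),BL=(518,556)).items(): P('blk'+n,262+u/6.5,140+v/6.5,34)
P('hole',242.5,226.1,70)
for n,(u,v) in dict(TL=(62,285),TR=(165,262),BR=(186,370),BL=(82,388)).items(): P('box'+n,200+u/2.8,110+v/2.8,70)
P('tipL',425.1,237.2,188);P('tipR',449.8,239.5,188)
P('upL',426.6,198.5,182);P('upR',451.1,200.8,182)
for n,(u,v) in dict(TL=(192,148),TR=(408,162),BR=(398,358),BL=(180,340)).items(): P('plate'+n,380+u/6.5,170+v/6.5,6)
# depth based: highest
T=z['T']
z=load('scene0')
P('s barL',170+553/3,90+362/3,130);P('s barR',170+665/3,90+303/3,130)
P('s tip1',170+27/3,90+320/3,188);P('s tip2',170+111/3,90+292/3,188)
P('s bowtop',170+383/3,90+358/3,79); P('s hole',170+636/3,90+213/3,70)
P('caseTL',170+280/3,90+265/3,64)
E
```

```text
barL [623.6 137.3 135. ] [623.9 137.5 133.2]
barR [630.   16.4 135. ] [630.5  16.4 132.6]
mid [626.6  76.9 135. ]
trayTL [663.  140.9  60. ] [675.8 147.4   2.9]
trayTR [665.4  16.4  60. ] [665.7  16.4  58.8]
trayBR [593.5  14.3  60. ] [596.3  14.5  43.4]
trayBL [588.3 138.   60. ] [590.4 139.4  46.9]
bow [499.5 -53.2  79. ] [499.4 -53.2  79.5]
bowtop [514.3 -53.3  79. ] [514.3 -53.3  79.3]
bowbot [486. -55.  79.] [487.3 -55.7  62.9]
blkTL [528.5 -29.   34. ] [532.2 -29.7   1.4]
blkTR [532.6 -74.2  34. ] [536.1 -75.9   4.8]
blkBR [474.7 -79.8  34. ] [476.5 -81.3   8.9]
blkBL [468.8 -33.8  34. ] [471.  -34.7   1.1]
hole [472.6 249.5  70. ] [473.4 251.8  58.6]
boxTL [515.2 308.2  70. ] [515.4 308.6  68.7]
boxTR [535.9 201.8  70. ] [544.3 213.    1.3]
boxBR [425.2 181.5  70. ] [427.1 189.8  13.4]
boxBL [409.7 287.8  70. ] [409.7 288.4  67.5]
tipL [ 422.5 -241.6  188. ] [ 422.5 -241.9  187. ]
tipR [ 414.7 -304.6  188. ] [ 414.8 -305.8  183.7]
upL [ 522.6 -252.3  182. ] [ 523.2 -253.3  177.3]
upR [ 514.7 -315.7  182. ] [ 515.  -316.5  179.3]
plateTL [ 563.2 -241.4    6. ] [ 563.9 -242.3    0.9]
plateTR [ 553.7 -341.     6. ] [ 554.3 -342.2    1.6]
plateBR [ 463.3 -331.     6. ] [ 463.6 -332.3    1.1]
plateBL [ 474.6 -231.3    6. ] [ 474.9 -232.3    0.8]
s barL [631.2  17.3 130. ] [632.6  16.1 131.8]
s barR [630.  134.4 130. ] [629.9 134.5 129.9]
s tip1 [ 421.1 -307.8  188. ] [ 417.8 -306.9  185.2]
s tip2 [ 427.9 -244.2  188. ] [ 425.6 -243.4  186. ]
s bowtop [507.1 -56.   79. ] [505.8 -55.2  77.6]
s hole [472.9 252.1  70. ] [473.5 251.5  70.6]
caseTL [340.6 -53.6  64. ] [339.1 -52.8  62.6]
```

```bash
cat >> h.py <<'E'
def to(x,y,z,yawdeg):
    "shift+turn from the current measured pose to TCP target"
    s=read_state(); R=Ro.from_euler('xyz',s['tool_rot']); d=R.inv().apply(np.array([x,y,z])-s['eef_pos'])
    yaw=np.degrees(s['tool_rot'][2]); t=-((yawdeg-yaw+180)%360-180)
    print('shift',d.round(1),'turn',round(t,2)); 
def st():
    s=read_state();print(round(s['clock'],2),s['eef_pos'].round(1),np.degrees(s['tool_rot']).round(2),'F',s['force'].round(1),'w',round(s['width'],1),'q7',s['qpos'][6].round(2))
E
python3 -c "
from h import *
to(628,77,404,92.3)"
```

```text
shift [ 614.6 -499.5    0.7] turn -71.57
```

```bash
python3 -m jog '[31,-25,0,-4,85, 62,-50,0,-7,85, 92,-75,0,-11,85, 123,-100,0,-14,85, 154,-125,0,-18,85, 184,-150,0,-21,85, 215,-175,0,-25,85, 246,-200,0,-29,85, 277,-225,0,-32,85, 307,-250,0,-36,85, 338,-275,0,-39,85, 369,-300,0,-43,85, 400,-325,0,-46,85, 430,-350,0,-50,85, 461,-375,0,-54,85, 492,-400,0,-57,85, 523,-425,0,-61,85, 553,-450,0,-64,85, 584,-475,0,-68,85, 614.5,-499.5,0,-71.6,85]'; python3 -c "
from h import *
st(); shot('wrist','w1'); crop('w1',0,0,640,400,1.25,'w1v')"
```

```text
clock: 1.82
eef_pos: [628.6, 78.6, 404.5]
tool_rot: [-3.141, 0.0, 1.615]
force: [0.8, -1.2, 0.2]
width: 84.7
1.82 [628.6  78.6 404.5] [-1.7998e+02  1.0000e-02  9.2520e+01] F [ 0.8 -1.2  0.2] w 84.7 q7 -0.33
```

View pics/w1v.png

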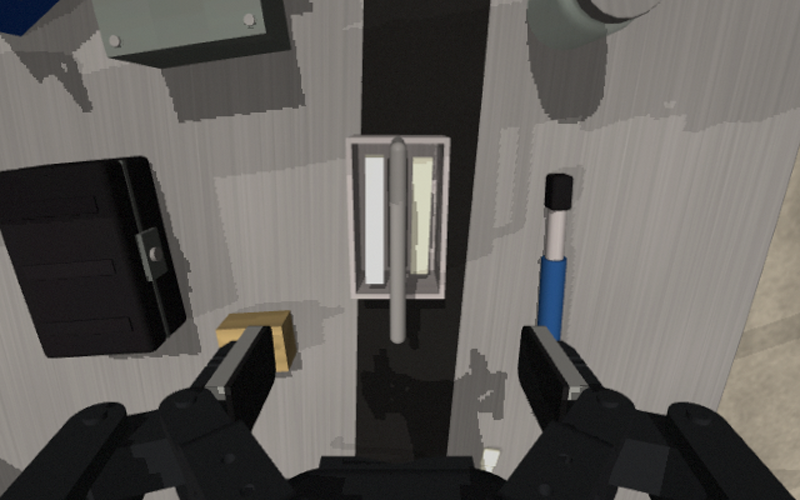

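The caddy bar runs from (318,115) to (318,270) in the raw picture, midway between the fingers.

```bash
python3 - <<'E'
from h import *
z=load('w1')
a=pix(z,318.4,113.5,133);b=pix(z,318.4,271,132);print(a,b,(a+b)/2)
for u,v in [(348,137),(448,137),(446,297),(352,297)]: print(pix(z,u/1.25,v/1.25,60))
to(628,77,287,92)
E
```

```text
[627.2 143.3 133. ] [632.8  21.4 132. ] [630.    82.35 132.5 ]
[591.8 141.5  60. ]
[663.4 144.7  60. ]
[671.7  20.7  60. ]
[596.4  17.4  60. ]
shift [-11.4  -4.2 117.5] turn 1.18
```

```bash
python3 -m jog '[0,0,0,0,85,0,0,0,0,85,0,0,0,0,85]'; python3 - <<'E'
from h import *
st();shot('wrist','w2');st();crop('w2',240,80,420,300,2.7,'w2v')
to(628,77,404,92)
E
```

```text
clock: 2.12
eef_pos: [627.7, 75.2, 404.2]
tool_rot: [-3.14, 0.002, 1.609]
force: [-0.1, -0.6, -1.1]
width: 84.9
2.12 [627.7  75.2 404.2] [-1.7992e+02  9.0000e-02  9.2220e+01] F [-0.1 -0.6 -1.1] w 84.9 q7 -0.33
2.17 [627.7  74.8 404.5] [-1.7994e+02  9.0000e-02  9.2180e+01] F [-0.4  0.4 -0.5] w 85.3 q7 -0.33
shift [2.1 0.4 0.5] turn 0.18
```

View pics/w2v.png

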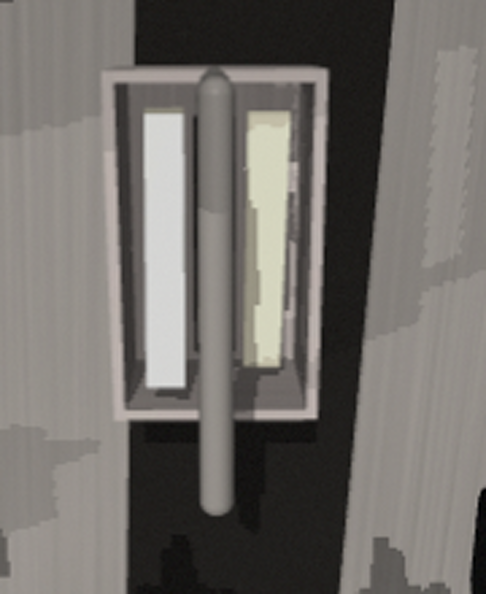

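```bash
python3 - <<'E'
from h import *
z=load('w2')
f=lambda u,v,h:pix(z,240+u/2.7,80+v/2.7,h)
a=f(214,70,131);b=f(217,516,131);print(a,b,(a+b)/2)
q=[f(102,70,60),f(328,70,60),f(317,419,60),f(115,419,60)];print(q,np.mean(q,0))
E
```

```text
[626.8 144.6 131. ] [632.9  17.1 131. ] [629.85  80.85 131.  ]
[array([590.3, 141.1,  60. ]), array([665., 144.,  60.]), array([670.5,  19.4,  60. ]), array([595.8,  16.5,  60. ])] [630.4   80.25  60.  ]
```

```bash
python3 -c "
from h import *
to(629,80,284,92.6)"
```

```text
shift [  5.3   1.7 120.4] turn -0.42
```

```bash
python3 -m jog '[3,1,30,0,85, 5,1.5,60,0,85, 5,1.5,90,0,85, 5,1.5,110,0,85, 5,1.5,120,0,85, 5,1.5,120,0,85, 5,1.5,120,0,85, 5,1.5,120,0,60, 5,1.5,120,0,30, 5,1.5,120,0,0, 5,1.5,120,0,0, 5,1.5,120,0,0, 5,1.5,120,0,0, 5,1.5,120,0,0, 5,1.5,120,0,0]'; python3 -c "
from h import *
st()"
```

```text
clock: 3.42
eef_pos: [629.2, 81.8, 285.1]
tool_rot: [-3.142, 0.0, 1.611]
force: [-1.4, -1.1, 3.6]
width: 8.3
3.42 [629.2  81.8 285.1] [-1.800e+02  1.000e-02  9.233e+01] F [-1.4 -1.1  3.6] w 8.3 q7 -0.39
```

```bash
python3 -m jog '[0,0,0,0,0, 0,0,-8,0,0, 0,0,-20,0,0, 0,0,-35,0,0, 0,0,-50,0,0, 0,0,-50,0,0, 0,0,-50,0,0]'; python3 -c "
from h import *
st();shot('wrist','w3');shot('scene','s3');crop('s3',280,130,480,280,4,'s3v')"
```

```text
clock: 4.0
eef_pos: [629.6, 81.9, 335.7]
tool_rot: [3.139, -0.0, 1.611]
force: [0.0, -0.5, -4.1]
width: 7.7
4.0 [629.6  81.9 335.7] [ 1.7987e+02 -2.0000e-02  9.2320e+01] F [ 0.  -0.5 -4.1] w 7.7 q7 -0.36
```

View pics/w3.png

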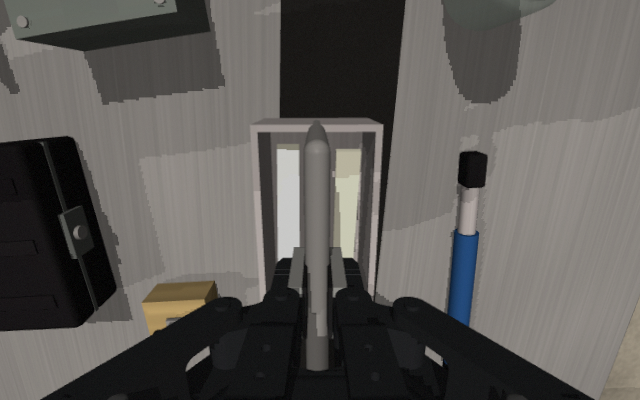

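View pics/s3v.png

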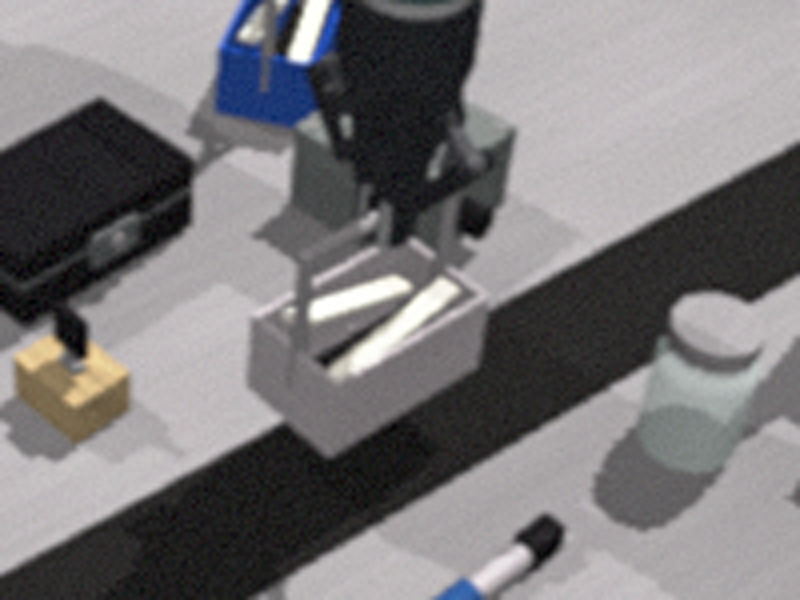

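```bash
python3 -c "
from h import *
to(367.5,-268,487,84)"
```

```text
shift [-338.7 -275.6 -152.5] turn 8.32
```

```bash
python3 -m jog '[0,0,-15,0,0, 0,0,-40,0,0, 0,0,-70,0,0, 0,0,-100,0,0, -10,-8,-125,0,0, -30,-24,-145,1,0, -55,-45,-152,1,0, -83,-67,-152,2,0, -110,-90,-152,3,0, -138,-112,-152,4,0, -165,-135,-152,4,0, -193,-157,-152,5,0, -220,-180,-152,6,0, -248,-202,-152,6,0, -275,-224,-152,7,0, -300,-244,-152,8,0, -320,-260,-152,8,0, -333,-271,-152,8,0, -339,-276,-152,8,0, -339,-276,-152,8,0]'; python3 -m jog '[0,0,0,0,0, 0,0,0,0,0]';python3 -c "
from h import *
st();shot('scene','s4');crop('s4',100,80,420,320,2.5,'s4v')
to(367.5,-268,358,84)"
```

```text
clock: 5.77
eef_pos: [366.1, -269.4, 486.0]
tool_rot: [-3.14, -0.0, 1.468]
force: [0.4, -0.4, -3.2]
width: 7.7
clock: 5.93
eef_pos: [368.3, -266.8, 486.5]
tool_rot: [3.141, -0.001, 1.474]
force: [0.1, 1.0, -3.8]
width: 7.9
5.93 [ 368.3 -266.8  486.5] [ 1.7998e+02 -7.0000e-02  8.4470e+01] F [ 0.1  1.  -3.8] w 7.9 q7 0.39
shift [ -1.4  -0.8 128.6] turn 0.49
```

View pics/s4v.png

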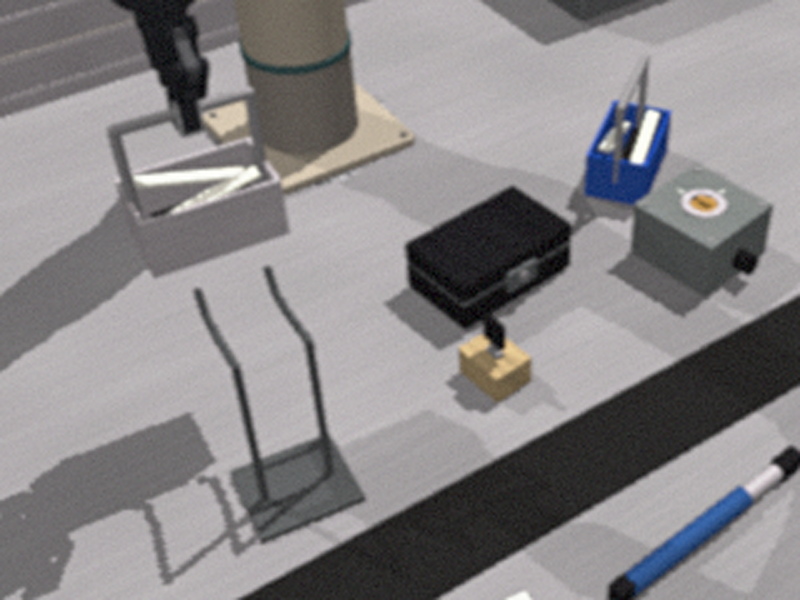

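```bash
python3 -m jog '[0,0,15,0,0, -1,0,40,0,0, -1,-1,70,0,0, -1,-1,100,0,0, -1,-1,120,0.5,0, -1,-1,128,0.5,0, -1,-1,128,0.5,0, -1,-1,128,0.5,0]';python3 -c "
from h import *
st();shot('wrist','w5');shot('top','t5');crop('t5',370,170,490,260,6.5,'t5v')"
```

```text
clock: 6.65
eef_pos: [367.2, -268.7, 359.2]
tool_rot: [3.141, -0.0, 1.465]
force: [0.0, 0.0, -3.8]
width: 7.8
6.65 [ 367.2 -268.7  359.2] [179.95  -0.    83.92] F [ 0.   0.  -3.8] w 7.8 q7 0.31
```

View pics/w5.png

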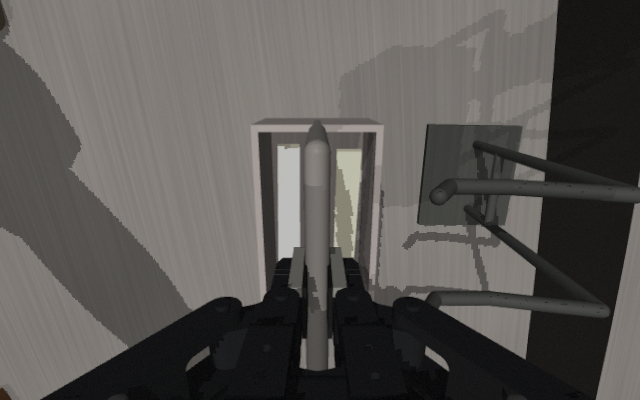

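View pics/t5v.png

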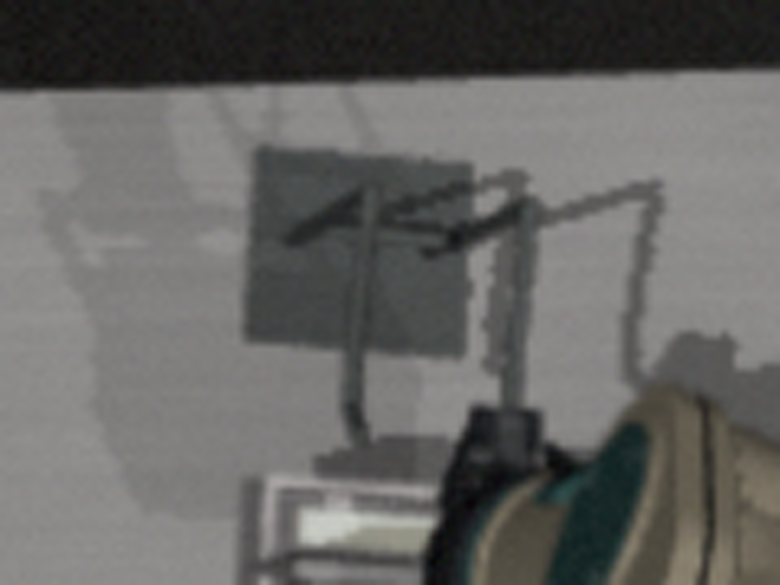

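```bash
python3 - <<'E'
from h import *
z=load('w5')
a=pix(z,438,193,185);b=pix(z,433,299,185);print(a,b,(a+b)/2,b-a)
print(pix(z,438,193))
c=pix(z,604,311,180);print(c,c-b)
E
```

```text
[ 424.6 -239.   185. ] [ 422.3 -293.1  185. ] [ 423.45 -266.05  185.  ] [ -2.3 -54.1   0. ]
[ 424.  -238.4  186.8]
[ 515.3 -315.2  180. ] [ 93.  -22.1  -5. ]
```

```bash
python3 -m jog '[0,4,0,0,0, 0,12,0,0,0, 0,22,0,0,0, 0,32,0,0,0, 0,42,0,0,0, 0,52,0,0,0, 0,62,0,0,0, 0,72,0,0,0, 0,79,0,0,0, 0,83,0,0,0, 0,83,0,0,0, 0,83,0,0,0]';python3 -c "
from h import *
st();shot('wrist','w6');shot('scene','s6');crop('s6',100,120,340,300,3.3,'s6v')"
```

```text
clock: 7.75
eef_pos: [448.5, -277.9, 358.5]
tool_rot: [-3.141, -0.0, 1.463]
force: [-0.0, 0.1, -3.6]
width: 8.2
7.75 [ 448.5 -277.9  358.5] [-1.7994e+02 -1.0000e-02  8.3830e+01] F [-0.   0.1 -3.6] w 8.2 q7 0.25
```

View pics/w6.png

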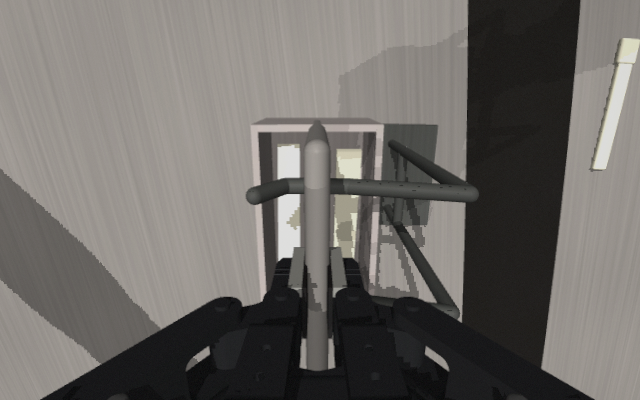

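View pics/s6v.png

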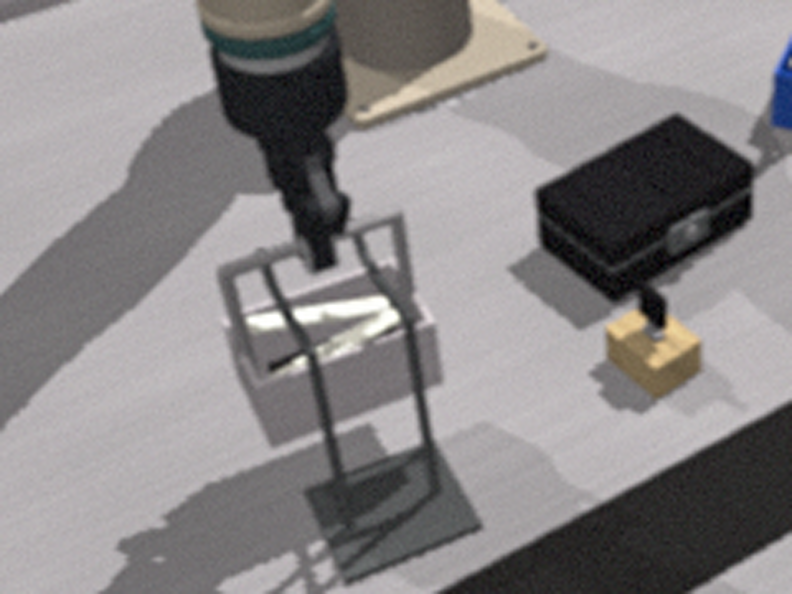

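```bash
python3 -m jog '[0,1,5,0,0, 0,2,12,0,0, 0,2,18,0,0, 0,2,22,0,0, 0,2,25,0,0, 0,2,27,0,0, 0,2,27,0,0]';python3 -c "
from h import *
st()"
```

```text
clock: 8.43
eef_pos: [450.6, -278.1, 331.2]
tool_rot: [-3.141, -0.0, 1.463]
force: [1.5, -0.6, -3.5]
width: 7.8
8.43 [ 450.6 -278.1  331.2] [-1.7995e+02 -2.0000e-02  8.3830e+01] F [ 1.5 -0.6 -3.5] w 7.8 q7 0.23
```

Still carrying the caddy's weight, so I lower in 1 mm steps until the prongs take it.

```bash
python3 -m jog '[0,0,1,0,0, 0,0,1.5,0,0, 0,0,2,0,0, 0,0,2,0,0]';python3 -m jog '[0,0,0.5,0,0, 0,0,1,0,0, 0,0,1.5,0,0, 0,0,1.5,0,0]'
```

```text
clock: 8.77
eef_pos: [450.8, -278.2, 329.9]
tool_rot: [3.141, 0.0, 1.463]
force: [0.3, 0.0, -2.7]
width: 7.8
clock: 9.1
eef_pos: [450.8, -278.2, 329.5]
tool_rot: [3.141, 0.001, 1.463]
force: [-3.2, 1.5, 7.9]
width: 8.1
```

```bash
python3 -m jog '[0,0,-0.7,0,0, 0,0,-0.7,0,12, 0,0,-0.7,0,16, 0,0,-0.7,0,24, 0,0,-0.7,0,32, 0,0,-0.7,0,40, 0,0,-0.7,0,40, 0,0,-0.7,0,40]';python3 -c "
from h import *
st();shot('wrist','w7');shot('scene','s7');crop('s7',100,120,340,300,3.3,'s7v')"
```

```text
clock: 9.77
eef_pos: [450.8, -278.2, 328.8]
tool_rot: [-3.142, -0.0, 1.463]
force: [0.3, -0.6, 0.0]
width: 40.3
9.77 [ 450.8 -278.2  328.8] [-180.     -0.     83.83] F [ 0.3 -0.6  0. ] w 40.3 q7 0.23
```

View pics/w7.png

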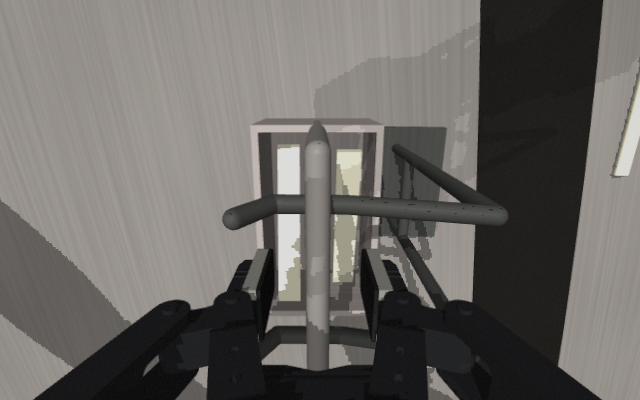

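View pics/s7v.png

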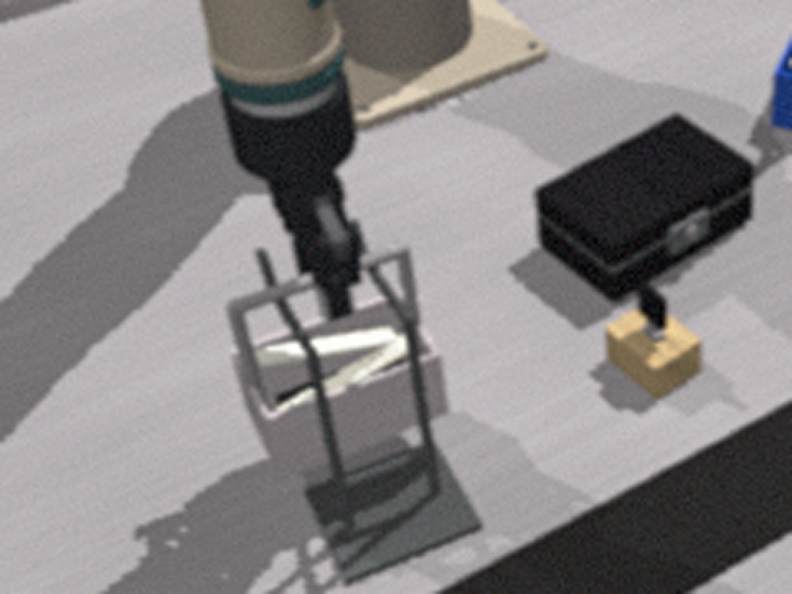

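```bash
python3 -m jog '[0,0,-10,0,40, 0,0,-30,0,40, 0,0,-60,0,40, 0,0,-95,0,40, 0,0,-100,0,40,0,0,-100,0,40]';python3 -c "
from h import *
st();to(499,-54,350,185)"
```

```text
clock: 10.37
eef_pos: [451.4, -278.5, 432.1]
tool_rot: [3.136, 0.003, 1.463]
force: [-0.2, -0.1, 0.4]
width: 40.3
10.37 [ 451.4 -278.5  432.1] [1.7966e+02 1.5000e-01 8.3820e+01] F [-0.2 -0.1  0.4] w 40.3 q7 0.27
shift [228.5  22.6  81.7] turn -101.18
```

```bash
python3 -m jog '[15,1,0,-7,40, 30,3,0,-14,40, 46,5,0,-21,40, 62,6,0,-28,40, 78,8,0,-35,40, 94,9,5,-42,40, 110,11,12,-49,40, 125,13,20,-56,40, 140,14,28,-63,40, 156,16,36,-70,40, 172,17,45,-77,40, 188,19,55,-84,40, 204,20,65,-91,40, 220,22,75,-98,40, 228.5,22.6,81.7,-101.2,40, 228.5,22.6,81.7,-101.2,40, 228.5,22.6,81.7,-101.2,40, 228.5,22.6,81.7,-101.2,40, 228.5,22.6,81.7,-101.2,40]';python3 -c "
from h import *
st();shot('wrist','w8')
crop('w8',220,60,420,260,3,'w8v')"
```

```text
clock: 11.95
eef_pos: [497.7, -54.5, 347.5]
tool_rot: [-3.141, 0.0, -3.057]
force: [0.3, -0.4, 0.7]
width: 40.4
11.95 [497.7 -54.5 347.5] [-1.7994e+02  2.0000e-02 -1.7515e+02] F [ 0.3 -0.4  0.7] w 40.4 q7 1.2
```

View pics/w8.png

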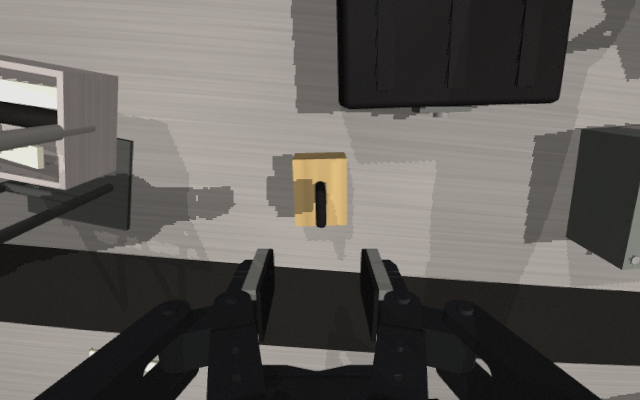

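View pics/w8v.png

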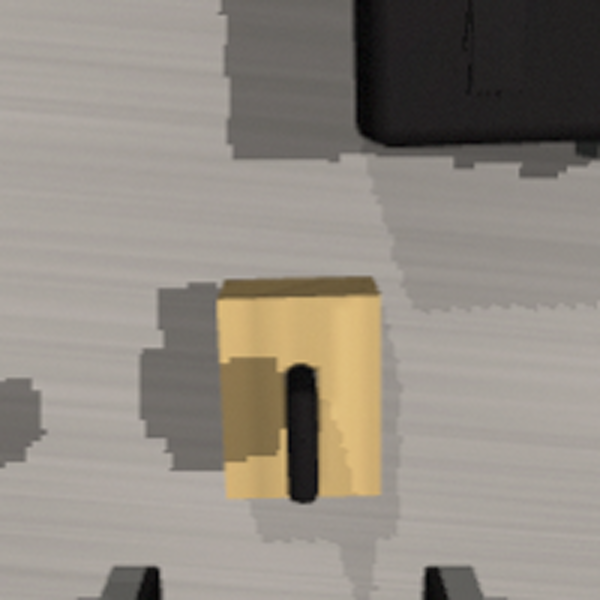

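```bash
python3 - <<'E'
from h import *
z=load('w8')
for v in range(366,506,12): print(v,pix(z,220+302.5/3,60+v/3))
f=lambda u,v,h:pix(z,220+u/3,60+v/3,h)
print('far end',f(303,503,79.5), 'L/R at 440',f(287,440,79.5),f(319,440,79.5),'at 395',f(286,395,79.5),f(317,395,79.5),'at490',f(288,485,79.5),f(318,485,79.5))
q=[f(220,297,34),f(380,293,34),f(381,494,34),f(226,498,34)];print(q,np.mean(q,0))
E
```

```text
366 [488.3 -51.6  55. ]
378 [488.3 -51.8  67.4]
390 [488.5 -51.8  77.9]
402 [491.1 -51.6  79.7]
414 [494.3 -51.3  79. ]
426 [497.  -51.1  80.3]
438 [500.3 -50.8  79.4]
450 [503.3 -50.6  79.7]
462 [506.4 -50.3  79.9]
474 [509.6 -50.   79.5]
486 [512.8 -49.7  79.5]
498 [516.1 -49.4  79.1]
far end [517.3 -49.2  79.5] L/R at 440 [501.1 -54.6  79.5] [500.4 -46.7  79.5] at 395 [489.7 -55.8  79.5] [489.1 -48.3  79.5] at490 [512.8 -53.3  79.5] [512.2 -45.9  79.5]
[array([475.7, -75.7,  34. ]), array([470.7, -31.2,  34. ]), array([530.6, -24.2,  34. ]), array([535.8, -70.1,  34. ])] [503.2 -50.3  34. ]
```

```bash
python3 -c "
from h import *
st();to(501.5,-51.5,219,186)"
```

```text
12.0 [497.8 -54.4 347.6] [-1.7994e+02  3.0000e-02 -1.7513e+02] F [ 0.2 -0.8 -0.2] w 39.9 q7 1.21
shift [ -3.9   2.7 128.6] turn -1.13
```

```bash
python3 -m jog '[-2,1,25,-1,40, -4,2.7,55,-1.1,40, -4,2.7,80,-1.1,40, -4,2.7,95,-1.1,40, -4,2.7,95,-1.1,40, -4,2.7,95,-1.1,40]';python3 -c "
from h import *
st();shot('wrist','w9')
crop('w9',220,160,420,360,3,'w9v')"
```

```text
clock: 12.5
eef_pos: [501.5, -50.7, 252.2]
tool_rot: [-3.141, -0.001, -3.036]
force: [-0.2, 0.0, 0.2]
width: 39.9
12.5 [501.5 -50.7 252.2] [-1.7999e+02 -5.0000e-02 -1.7392e+02] F [-0.2  0.   0.2] w 39.9 q7 1.08
```

View pics/w9v.png

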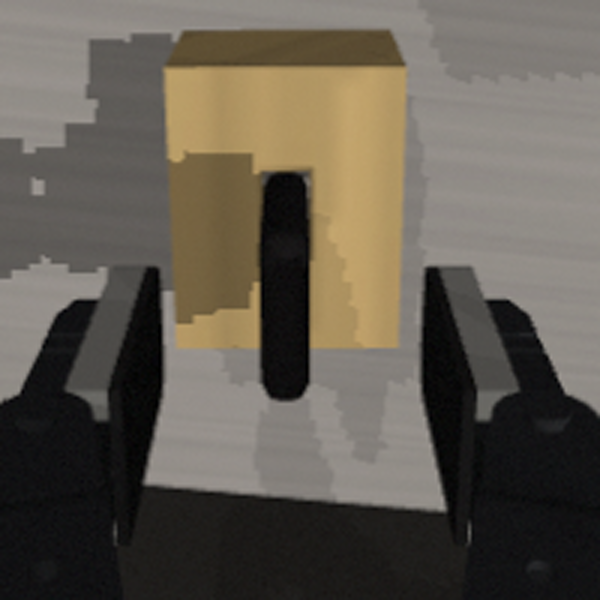

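```bash
python3 -m jog '[0,-1,10,0,40, 0,-1,22,0,40, 0,-1,30,0,40, 0,-1,33,0,40, 0,-1,33,0,40, 0,-1,33,0,20, 0,-1,33,0,10, 0,-1,33,0,0, 0,-1,33,0,0, 0,-1,33,0,0, 0,-1,33,0,0, 0,-1,33,0,0]';python3 -c "
from h import *
st();shot('wrist','w10')
crop('w10',220,160,420,360,3,'w10v')"
```

```text
clock: 13.55
eef_pos: [501.9, -51.3, 219.7]
tool_rot: [-3.141, 0.001, -3.035]
force: [-0.4, 0.2, 5.8]
width: 7.2
13.55 [501.9 -51.3 219.7] [-1.7999e+02  6.0000e-02 -1.7387e+02] F [-0.4  0.2  5.8] w 7.2 q7 1.03
```

View pics/w10v.png

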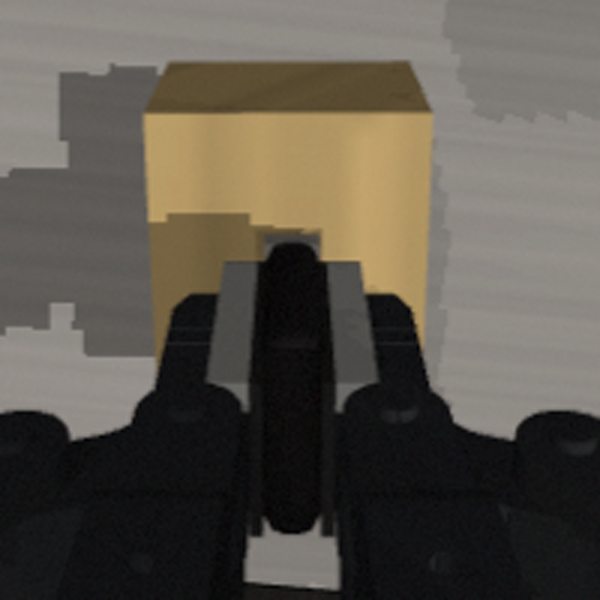

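```bash
python3 -m jog '[0,0,-4,0,0, 0,0,-10,0,0, 0,0,-18,0,0, 0,0,-26,0,0, 0,0,-36,0,0, 0,0,-50,0,0, 0,0,-70,0,0, 0,0,-90,0,0, 0,0,-105,0,0, 0,0,-110,0,0, 0,0,-110,0,0, 0,0,-110,0,0]';python3 -c "
from h import *
st();shot('wrist','w11')
crop('w11',220,100,420,360,2.3,'w11v');shot('scene','s11');crop('s11',220,80,420,230,4,'s11v');to(472,250,330,191)"
```

```text
clock: 14.6
eef_pos: [501.4, -51.6, 329.2]
tool_rot: [-3.141, -0.0, -3.035]
force: [-1.1, 0.9, -0.6]
width: 7.3
14.6 [501.4 -51.6 329.2] [-179.98   -0.   -173.89] F [-1.1  0.9 -0.6] w 7.3 q7 1.19
shift [ -3.2 303.   -1.5] turn -4.88
```

View pics/w11v.png

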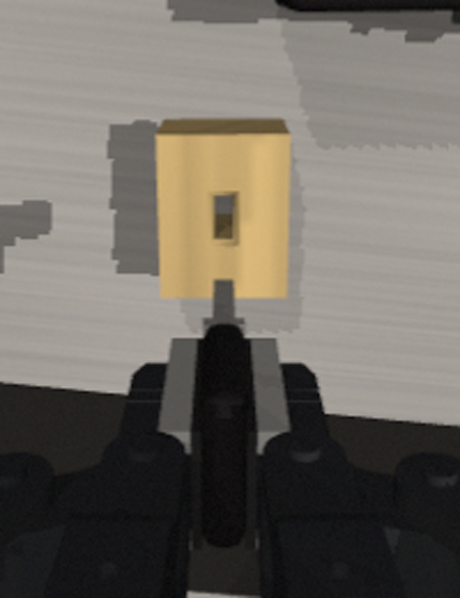

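View pics/s11v.png

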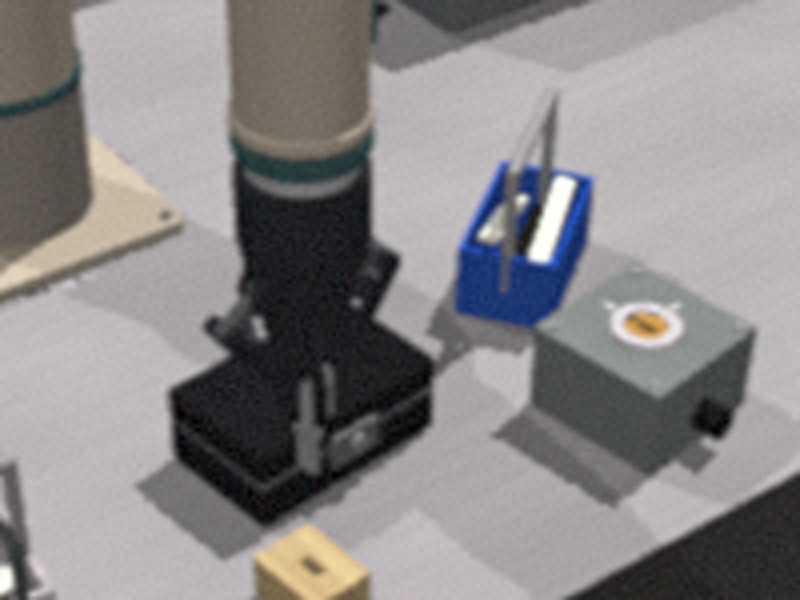

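```bash
python3 - <<'E'
from h import *
z=load('w11')
crop('w11',290,170,350,250,7,'w11w')
f=lambda u,v,h:pix(z,220+u/2.3,100+v/2.3,h)
print([f(*p,34) for p in [(214,192),(238,192),(238,244),(214,244),(226,218)]])
to(472.5,250.5,366,191)
E
```

```text
[array([494.3, -54.8,  34. ]), array([493.4, -46.4,  34. ]), array([512.5, -44.3,  34. ]), array([513.4, -52.8,  34. ]), array([503.3, -49.6,  34. ])]
shift [ -3.6 303.4 -37.5] turn -4.88
```

View pics/w11w.png

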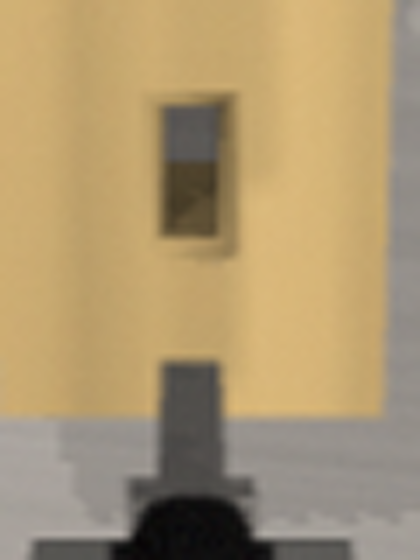

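```bash
python3 -m jog '[0,15,-10,0,0, 0,35,-20,0,0, 0,58,-30,-1,0, 0,82,-37,-1,0, 0,107,-37,-1,0, -1,132,-37,-2,0, -1,157,-37,-2,0, -1,182,-37,-3,0, -2,207,-37,-3,0, -2,232,-37,-4,0, -3,255,-37,-4,0, -3,275,-37,-4,0, -3,290,-37,-4.5,0, -3.5,300,-37,-4.9,0, -3.5,303.4,-37.5,-4.9,0, -3.5,303.4,-37.5,-4.9,0, -3.5,303.4,-37.5,-4.9,0, -3.5,303.4,-37.5,-4.9,0]';python3 -c "
from h import *
st();shot('wrist','w12');st()
crop('w12',220,100,420,360,2.3,'w12v');crop('w12',280,160,360,260,6,'w12w')"
```

```text
clock: 16.2
eef_pos: [472.9, 249.5, 366.5]
tool_rot: [-3.14, -0.001, -2.951]
force: [0.3, -0.8, -1.0]
width: 7.2
16.2 [472.9 249.5 366.5] [-1.7993e+02 -3.0000e-02 -1.6907e+02] F [ 0.3 -0.8 -1. ] w 7.2 q7 0.75
16.25 [473.  249.5 366.6] [-1.7994e+02 -2.0000e-02 -1.6908e+02] F [ 0.  -0.4  0.4] w 7.2 q7 0.75
```

View pics/w12v.png

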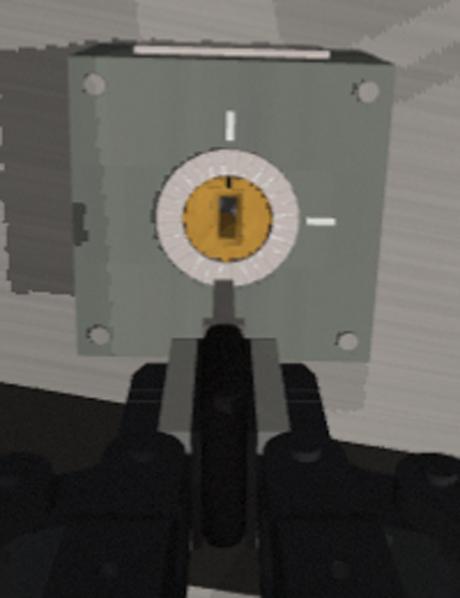

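View pics/w12w.png

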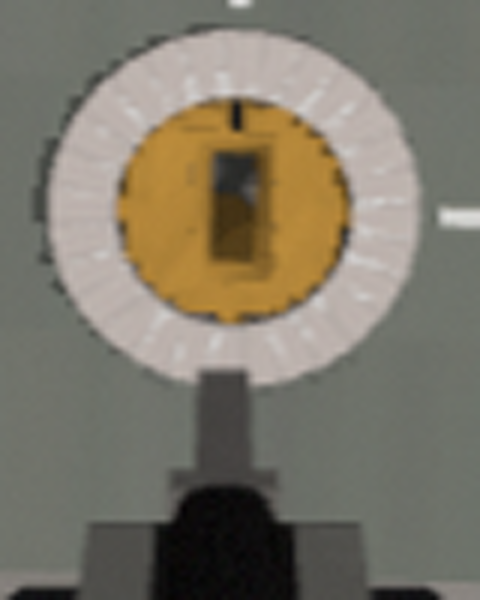

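```bash
python3 -m jog '[0,1,10,0,0, 0,1.2,25,0,0, 0,1.2,40,0,0, 0,1.2,55,0,0, 0,1.2,65,0,0, 0,1.2,70,0,0, 0,1.2,70,0,0, 0,1.2,70,0,0]';python3 -c "
from h import *
st();z=shot('wrist','w13');print(load('w13')['K'],load('w13')['dist_coeffs'])
crop('w13',270,180,370,280,6,'w13v')"
```

```text
clock: 16.92
eef_pos: [472.6, 251.9, 296.7]
tool_rot: [3.141, -0.0, -2.949]
force: [0.3, -0.3, 0.1]
width: 7.0
16.92 [472.6 251.9 296.7] [ 179.99   -0.   -168.98] F [ 0.3 -0.3  0.1] w 7.0 q7 0.66
[[339.57600095   0.         316.93792311]
 [  0.         339.57600095 200.63058704]
 [  0.           0.           1.        ]] [-0.03614622  0.          0.          0.          0.        ]
```

View pics/w13v.png

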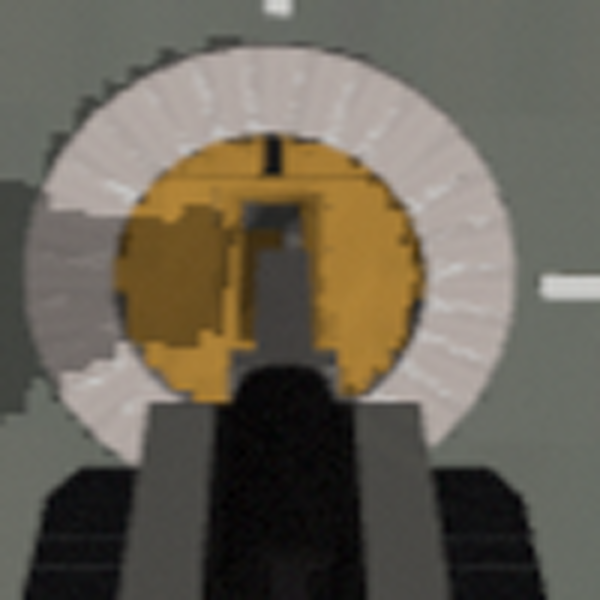

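```bash
python3 - <<'E'
from h import *
for n,ox,oy,s,bl,disc,zb in [('w13',270,180,6,(285,250),[(115,275),(425,275),(272,133)],296.7),('w12',280,160,6,(223,371),[(117,210),(351,210),(234,98),(232,323)],366.5),('w11',290,170,7,(190,362),[(194,94),(194,252)],329.2)]:
    z=load(n);T=z['T']
    s0=-168.98 if n!='w11' else -173.89
    ex=np.array([np.cos(np.radians(s0)),np.sin(np.radians(s0)),0]);ey=np.array([ex[1],-ex[0],0])
    b=pix(z,ox+bl[0]/s,oy+bl[1]/s,zb-216)
    hz=34 if n=='w11' else 70
    D=[pix(z,ox+u/s,oy+v/s,hz) for u,v in disc]
    print(n,'blade corner',(b@ex).round(2),(b@ey).round(2),'depth z',pix(z,ox+bl[0]/s,oy+bl[1]/s+3))
    print('  disc',[( (d@ex).round(2),(d@ey).round(2)) for d in D])
E
```

```text
w13 blade corner -507.38 158.13 depth z [467.2 252.   87.1]
  disc [(np.float64(-514.26), np.float64(140.59)), (np.float64(-514.17), np.float64(172.6)), (np.float64(-498.86), np.float64(156.73))]
w12 blade corner -507.22 155.21 depth z [467.4 249.1 157.6]
  disc [(np.float64(-514.49), np.float64(140.75)), (np.float64(-514.57), np.float64(172.52)), (np.float64(-498.94), np.float64(156.62)), (np.float64(-530.77), np.float64(156.33))]
w11 blade corner -488.33 -103.77 depth z [496.  -51.3 119.6]
  disc [(np.float64(-485.67), np.float64(-103.28)), (np.float64(-504.77), np.float64(-103.31))]
```

```bash
python3 -m jog '[-0.6,-1.3,2,0,0, -0.6,-1.3,4,0,0, -0.6,-1.3,6,0,0, -0.6,-1.3,6,0,0]';python3 -c "
from h import *
st();z=shot('wrist','w14')
crop('w14',270,180,370,280,6,'w14v')"
```

```text
clock: 17.3
eef_pos: [473.3, 250.5, 290.6]
tool_rot: [-3.141, -0.0, -2.949]
force: [0.7, 0.5, -0.6]
width: 6.9
17.3 [473.3 250.5 290.6] [-1.7999e+02 -1.0000e-02 -1.6899e+02] F [ 0.7  0.5 -0.6] w 6.9 q7 0.66
```

View pics/w14v.png

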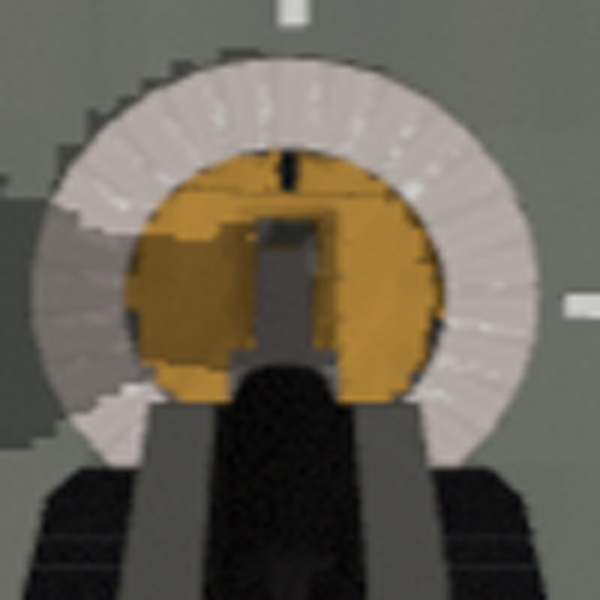

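Disc centre and blade now share column 286 in the crop, so I start inserting.

```bash
python3 -m jog '[0,0,2,0,0, 0,0,4,0,0, 0,0,6,0,0, 0,0,8,0,0, 0,0,9,0,0]'; python3 -m jog '[0,0,1,0,0, 0,0,3,0,0, 0,0,5,0,0]'
```

```text
clock: 17.77
eef_pos: [473.3, 250.6, 281.3]
tool_rot: [-3.141, -0.0, -2.949]
force: [-0.4, -0.3, -0.7]
width: 7.4
clock: 18.02
eef_pos: [473.4, 250.7, 276.6]
tool_rot: [3.142, 0.0, -2.949]
force: [-1.0, -0.3, -0.4]
width: 7.4
```

```bash
python3 -m jog '[0,0,1,1.5,0, 0,0,2,-1.5,0, 0,0,3,1.5,0, 0,0,4,-1.5,0, 0,0,5,1.5,0, 0,0,5,-1.5,0, 0,0,5,0,0]'
```

```text
clock: 18.6
eef_pos: [473.6, 250.2, 271.6]
tool_rot: [-3.141, 0.0, -2.95]
force: [1.2, -1.1, -1.4]
width: 7.4
```

```bash
python3 -m jog '[0,0,1,1.5,0, 0,0,2,-1.5,0, 0,0,3,1.5,0, 0,0,4,-1.5,0, 0,0,4,1.5,0, 0,0,4,0,0]'
```

```text
clock: 19.1
eef_pos: [473.4, 250.3, 267.6]
tool_rot: [-3.141, -0.0, -2.953]
force: [0.8, -1.4, -1.6]
width: 7.2
```

```bash
python3 -m jog '[0,0,1,1.5,0, 0,0,2,-1.5,0, 0,0,3,1.5,0, 0,0,4,-1.5,0, 0,0,5,1.5,0, 0,0,5,-1.5,0, 0,0,5,0,0]'; python3 -c "
from h import *
st();z=shot('wrist','w15')
crop('w15',240,160,400,320,4,'w15v')
shot('scene','s15');crop('s15',300,80,420,200,5,'s15v')"
```

```text
clock: 19.68
eef_pos: [473.5, 251.0, 262.7]
tool_rot: [3.141, 0.001, -2.95]
force: [2.5, -0.3, -0.9]
width: 7.2
19.68 [473.5 251.  262.7] [ 1.7994e+02  4.0000e-02 -1.6900e+02] F [ 2.5 -0.3 -0.9] w 7.2 q7 0.62
```

View pics/w15v.png

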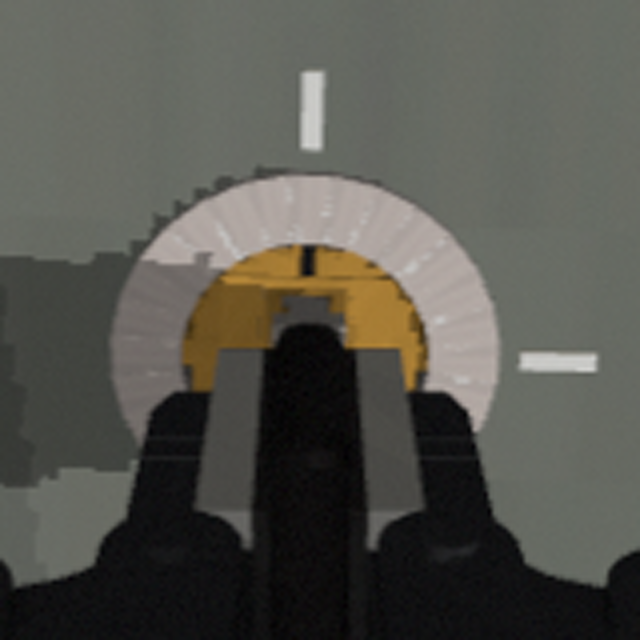

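View pics/s15v.png

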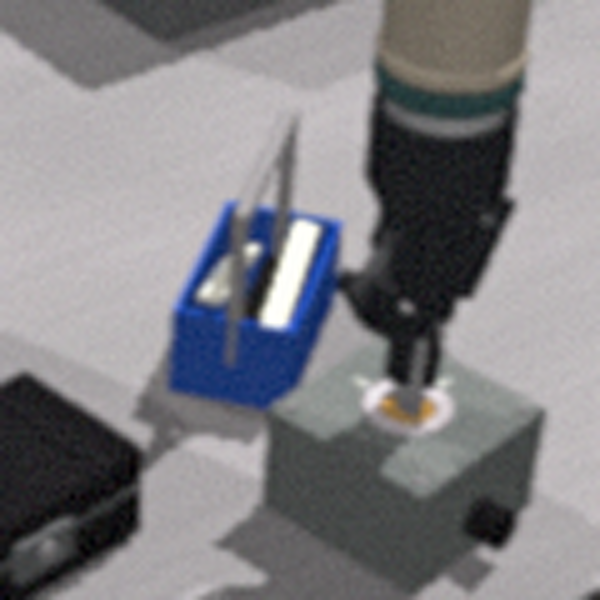

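```bash
python3 -m jog '[0,0,1,1.5,0, 0,0,2,-1.5,0, 0,0,3,1.5,0, 0,0,4,-1.5,0, 0,0,5,1.5,0, 0,0,5,0,0]'; python3 -m jog '[0,0,1,0,0, 0,0,2,0,0, 0,0,2,0,0]'
```

```text
clock: 20.28
eef_pos: [473.2, 250.9, 257.7]
tool_rot: [3.141, 0.0, -2.951]
force: [1.0, -0.1, -1.9]
width: 7.2
clock: 20.53
eef_pos: [473.2, 251.1, 256.6]
tool_rot: [-3.142, 0.001, -2.949]
force: [-0.8, -2.2, 8.9]
width: 7.0
```

```bash
python3 -m jog '[0,0,1,1.5,0, 0,0,1.5,-1.5,0, 0,0,2,1.5,0, 0,0,2,-1.5,0, 0,0,2,0,0]'; python3 -c "
from h import *
st();z=shot('wrist','w16')
crop('w16',260,180,380,280,6,'w16v')
shot('scene','s16');crop('s16',350,120,410,180,10,'s16v')"
```

```text
clock: 20.95
eef_pos: [473.0, 251.2, 256.3]
tool_rot: [-3.141, 0.002, -2.947]
force: [-4.4, -3.0, 26.2]
width: 7.2
20.95 [473.  251.2 256.3] [-1.7996e+02  1.1000e-01 -1.6885e+02] F [-4.4 -3.  26.2] w 7.2 q7 0.61
```

View pics/w16v.png

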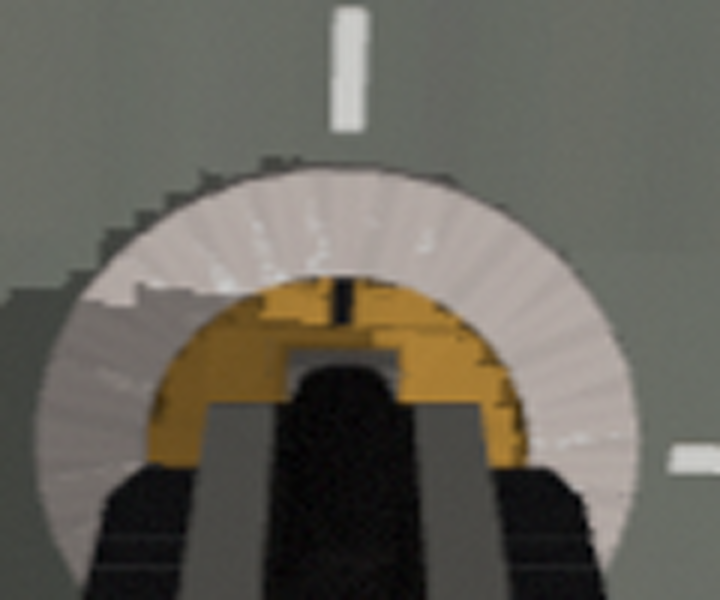

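View pics/s16v.png

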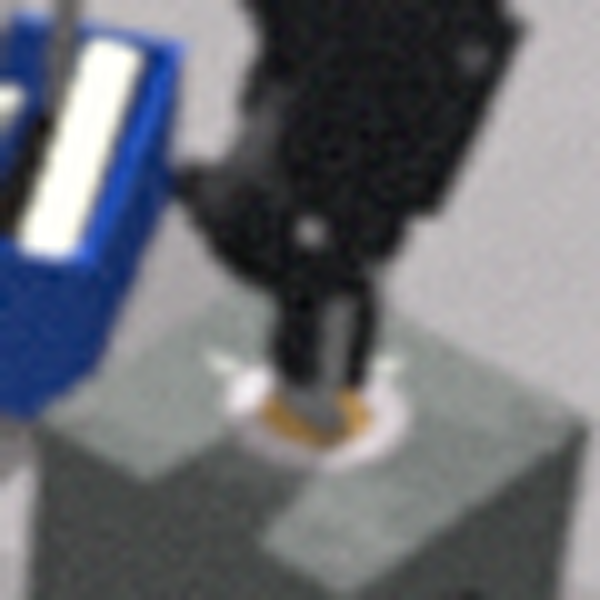

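```bash
python3 -m jog '[0,0,-1.5,3,0, 0,0,-1.5,7,0, 0,0,-1.5,12,0, 0,0,-1.5,17,0, 0,0,-1.5,20,0, 0,0,-1.5,20,0]'; python3 -c "
from h import *
s=read_state();R=Ro.from_euler('xyz',s['tool_rot']);print(R.inv().apply(s['force']).round(1),s['torque'].round(2),np.degrees(s['tool_rot'][2]))"
```

```text
clock: 21.55
eef_pos: [473.2, 251.3, 256.5]
tool_rot: [3.141, 0.001, 2.983]
force: [-1.6, -1.1, 12.8]
width: 7.1
[  1.4  -1.4 -12.8] [-0.23  0.38  0.01] 170.93714595172725
```

Lateral forces are small. I continue turning.

```bash
python3 -m jog '[0,0,0,4,0, 0,0,0,9,0, 0,0,0,14,0, 0,0,0,19,0, 0,0,0,24,0, 0,0,0,28,0, 0,0,0,30,0, 0,0,0,30,0]'; python3 -c "
from h import *
s=read_state();R=Ro.from_euler('xyz',s['tool_rot']);print(R.inv().apply(s['force']).round(1),s['torque'].round(2),np.degrees(s['tool_rot'][2]))"
```

```text
clock: 22.22
eef_pos: [473.5, 251.4, 256.6]
tool_rot: [3.139, 0.001, 2.461]
force: [-0.9, -1.1, 12.0]
width: 7.4
[ -0.   -1.4 -12. ] [-0.06  0.18  0.09] 140.98825833709142
```

```bash
python3 -m jog '[0,0,0,4,0, 0,0,0,9,0, 0,0,0,14,0, 0,0,0,19,0, 0,0,0,24,0, 0,0,0,28,0, 0,0,0,30,0, 0,0,0,30,0]'; python3 -c "
from h import *
s=read_state();R=Ro.from_euler('xyz',s['tool_rot']);print(R.inv().apply(s['force']).round(1),s['torque'].round(2),np.degrees(s['tool_rot'][2]))
shot('wrist','w17');crop('w17',220,140,400,320,4,'w17v')"
```

```text
clock: 22.88
eef_pos: [473.8, 251.4, 256.6]
tool_rot: [3.138, -0.0, 1.937]
force: [-0.4, -0.4, 11.0]
width: 7.4
[ -0.2  -0.5 -11. ] [-0.12  0.06  0.01] 110.98627909224345
```

View pics/w17v.png

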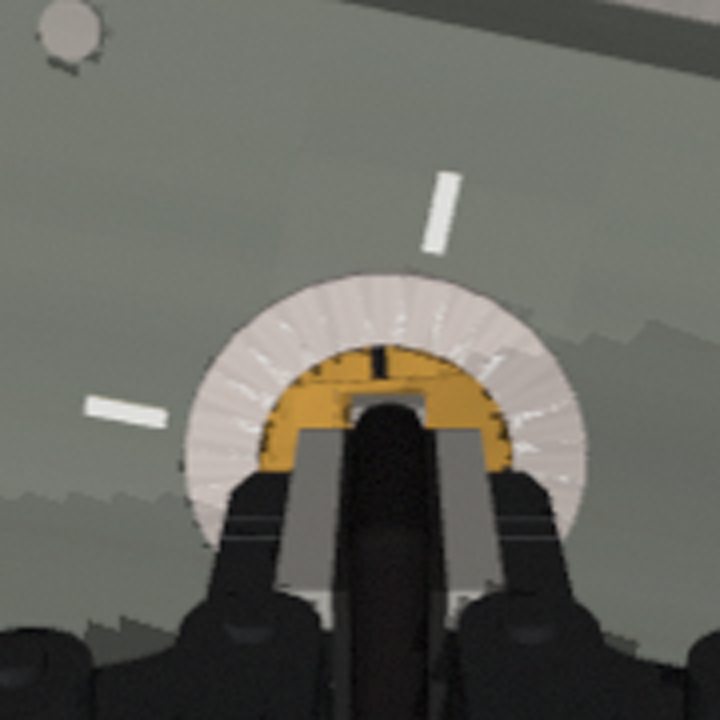

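```bash
python3 -m jog '[0,0,0,2,0, 0,0,0,4,0, 0,0,0,6,0, 0,0,0,8,0, 0,0,0,10,0, 0,0,0,10,0]'; python3 -c "
from h import *
s=read_state();print(s['torque'].round(2),np.degrees(s['tool_rot'][2]))"
python3 -m jog '[0,0,0,2,0, 0,0,0,4,0, 0,0,0,5,0, 0,0,0,5,0]'; python3 -c "
from h import *
s=read_state();print(s['torque'].round(2),np.degrees(s['tool_rot'][2]))
shot('wrist','w18');crop('w18',220,140,400,320,4,'w18v')"
```

```text
clock: 23.43
eef_pos: [473.9, 251.4, 256.5]
tool_rot: [3.139, -0.001, 1.763]
force: [0.4, -0.6, 11.1]
width: 7.2
[-0.07 -0.01  0.13] 100.98586437462154
clock: 23.77
eef_pos: [473.8, 251.4, 256.6]
tool_rot: [3.139, -0.001, 1.676]
force: [-1.3, -0.2, 11.0]
width: 7.3
[-0.1  0.1  0.1] 96.04192686175243
```

View pics/w18v.png

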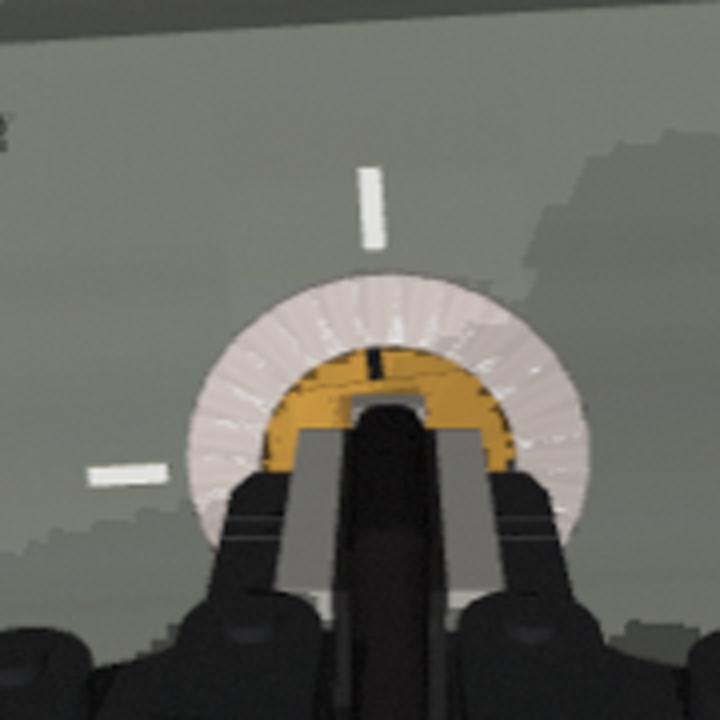

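```bash
python3 -m jog '[0,0,0,1,0, 0,0,0,2,0, 0,0,0,3,0, 0,0,0,4,0, 0,0,0,4,0, 0,0,0,4,0]'; python3 -c "
from h import *
s=read_state();print(s['torque'].round(2),np.degrees(s['tool_rot'][2]))
shot('wrist','w19');crop('w19',220,140,400,320,4,'w19v')
s=read_state();print(s['torque'].round(2))"
```

```text
clock: 24.32
eef_pos: [473.8, 251.3, 256.5]
tool_rot: [3.139, -0.001, 1.608]
force: [0.3, -1.1, 10.8]
width: 7.2
[-0.25  0.04  0.33] 92.14775357086934
[-0.27  0.05  0.31]
```

View pics/w19v.png

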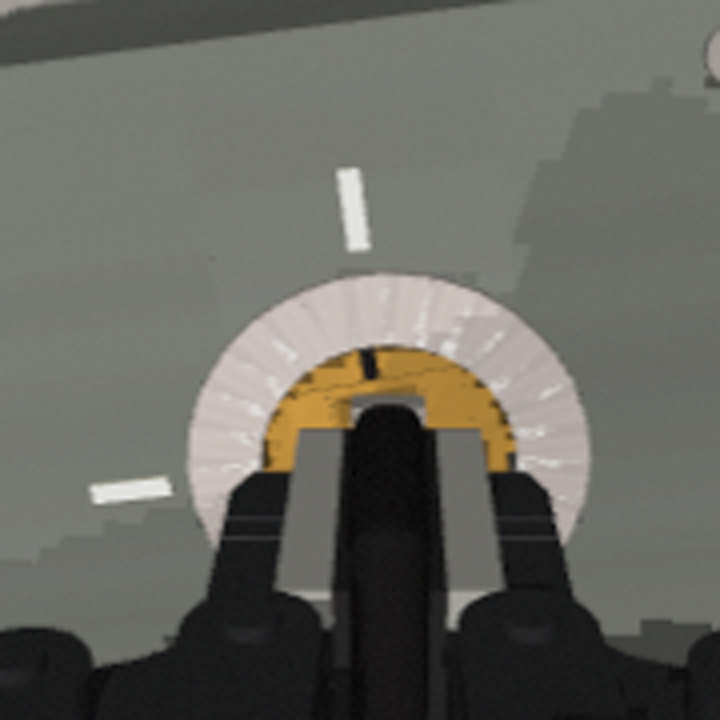

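Torque rose to 0.3 N m while the plug mark stayed put against the white mark, so it is at its stop. I check the caddy and the rest before handing in.

```bash
python3 -m jog '[0,0,0,0,0, 0,0,0,0,0, 0,0,0,0,0, 0,0,0,0,0, 0,0,0,0,0, 0,0,0,0,0]'; python3 -c "
from h import *
s=read_state();print(s['torque'].round(2),s['force'].round(1),s['width'],np.degrees(s['tool_rot'][2]))
shot('scene','s20');crop('s20',90,70,490,350,2,'s20v')"
```

```text
clock: 24.87
eef_pos: [473.8, 251.3, 256.5]
tool_rot: [3.139, -0.001, 1.608]
force: [-0.2, -1.2, 10.7]
width: 7.0
[-0.29  0.05  0.4 ] [-0.2 -1.2 10.7] 6.9667480062524465 92.14879814296123
```

View pics/s20v.png

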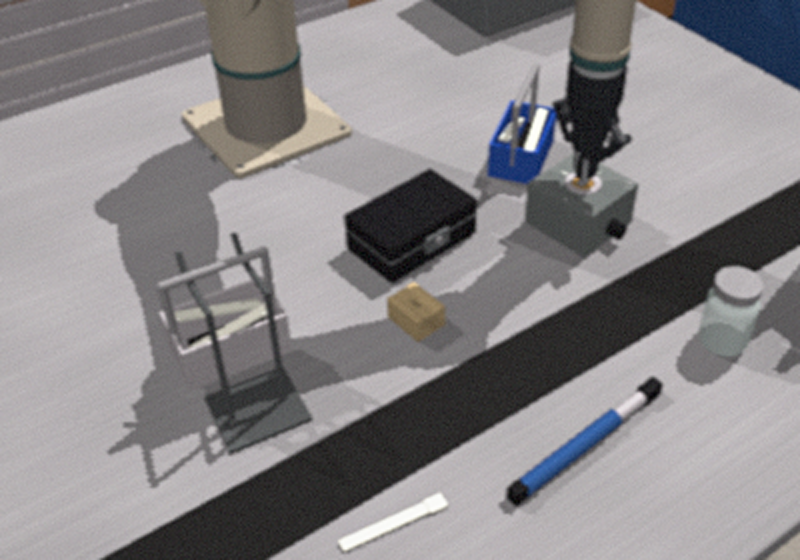

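```bash
python3 -c "
from h import *
print(finish_job());st()"
```

```text
the job is handed in; nothing more can be done
None
the job is handed in; nothing more can be done
```

The bare-metal caddy hangs by its handle on both prongs of the hook stand, upright and let go of. The key is in the switch, turned to its stop and still gripped. I handed the job in at about 25 s.

**Key home:** The push met a hard stop: at 26 N the key moved only 0.3 mm further. The measured heights put the shoulder about 0.6 mm above the brass face, which is within the calibration error. The key had not slipped in the fingers.

**Key turned:** I commanded 99° to take up the play. The brass plug stopped at about 86° while I kept turning. The torque rose to 0.3–0.4 N m, which is well above the return spring. The arm was holding that turn with about 11 N downward when I handed in.

**Rest of the scene:** The last scene picture shows the caddy still hanging upright. The case, jar, pump, tire lever and blue lookalike look untouched; I judged this by eye and did not measure it.

**Disagreements:** The wrist and top cameras differed by about 3 mm. I settled the key fit by lining up the blade and keyhole in the wrist picture. The finger opening read 7–8 mm on the 10 mm bar and the 8 mm bow, but both grips held.

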